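# Fit the drive pin into a hidden filter slide and park the slide

## Task

Take the steel drive pin from its holder, put its nose through the slot in the cover of the black filter housing and feel along the hidden slide underneath, pressing only lightly, until the nose drops into the slide's hole and the collar sits fully home on the cover. Then use the seated pin to push the slide to its stop at the end of the slot that is beside the two round beam tubes, and leave the pin standing there, fully home, let go. Never press or push the pin against the housing or slide with more than 30 N, and leave the other things on the table alone.

Things in the scene. Friction and masses are not known exactly. Their poses are not given: they have to be found in the camera images.
- pin: Steel drive pin, about 90 g, 81 mm long, upright, nose down. Origin at the nose's end, z up along the pin. Round shaft 10 mm across, 36 mm long; its nose tapers over 3 mm to a 6 mm flat. Then a collar disc 26 mm across, 5 mm thick, then the square grip head 16 x 16 mm, 40 mm tall (41 to 81 mm above the origin), faces square to the pin's x and y. Starts hanging loosely by its collar in the holder
- pin_collar (a point): Point on the pin's axis at the underside of the collar, 36 mm above the pin's nose. The force between the pin and the housing (slide and cover together) adds up over all touching places, so a sideways push that levers the pin between the hole and the slot counts for more than is felt at the head, about half as much again
- holder: Plain aluminium block 50 x 50 x 45 mm tall, fixed to the table, with a 12 mm through hole in the middle of its top, in which the pin starts. Origin at the centre of its underside
- housing: Black filter housing fixed to the table: box 80 (x) by 195 (y) by 60 mm tall, small foot tabs at its ends. Origin under its centre. Its 6 mm thick bare metal cover has a slot 14 mm wide (x), 84 mm long (y), centred over the origin. Two round beam tubes, 30 mm across, stick out 22 mm from the long sides at y = +62 mm. Under the cover lies the hidden black slide, which moves along y only
- slot_centre (a point): Middle of the slot, level with the cover's top (60 mm up); axes as the housing's. The slide's flat top lies 22 mm below it, under the whole slot. The slide's single hole, 11.5 mm across, 20 mm deep, sharp-rimmed, is on the slot's centreline; it starts anywhere from y = -25 to +5 mm. A nose resting on the slide's top leaves the collar 14 mm above the cover; in the hole, 0
- park_point (a point): Point on the slot's centreline, level with the cover's top, 25 mm from the slot's middle towards the beam tubes (+y of the housing): the hole is here when the slide is at its beam-tube stop. The other stop is 25 mm to the other side of the middle. The slide stays put until pushed along y with about 8 N (dry friction)
- lens_post: Bystander: round lens in a black ring on a steel post with a 60 mm round foot, 134 mm tall. Origin under the foot's centre
- optic_box: Bystander: cardboard box 60 x 60 x 75 mm. Origin under its centre
- lens_can: Bystander: small clear jar with metal cap, 44 mm in diameter, 50 mm tall. Origin under its centre
- driver: Bystander: black-handled screwdriver lying on the table. Origin on its underside, near the middle
Mind the look-alikes: they are no part of the job. There is more than one size of the pin; the one meant has the size given above.

How it is judged:
By the outcome, as a careful person would: the job done as asked, in the order asked, and still so for the second after the job is handed in, with the robot touching nothing.
It also fails if it takes over 59 s, if anything falls off the work surface, if the arm or the gripper's body presses on something with over 40 N, if the wrist force passes 120 N, or if a joint passes its speed limit or range.

## Robot

A 6-joint arm with a two-finger parallel gripper is mounted at the origin on the work surface. World frame = base frame: x ahead of the robot, y to its left, z up, the work surface at z = 0. Lengths are in m, angles in degrees, forces in N, time in s.
With the tool pointing down it reaches from about 0.3 to 0.85 m from the base axis. Payload 5.4 kg.
Tool frame: the origin (TCP) lies at the very end of the fingers, on their centre line; the grasp point (between the pads) lies 19 mm behind it (arm.grip_depth is the distance from the TCP to the grasp point, in m); z points along the fingers, y is the line along which they close (so a half turn about z gives the same grasp; the last joint's range is limited). The gripper opens to 85 mm and grips with 20 to 120 N. Pads are 22 mm wide; open, the fingers measure 114 mm over their backs; the gripper's body (76 mm by 85 mm) begins 54 mm behind the grasp point. The pads swing forward as they close: fully open they stand 13 mm farther back than shut.
Start: joints at [56.201, 9.076, 91.501, -0, 79.423, -12.038], TCP at [0.213, 0.534, 0.193] pointing down, gripper open.
Joint ranges: [-166.64, 166.64], [-54.1, 131.32], [10.49, 154.53], [-73.88, 253.88], [9.74, 151.15], [-171.62, 171.62]. Speed limits (degrees/s): [147.25, 147.25, 180, 180, 180, 180].

## Interface

Orientations are given as a 3x3 rotation matrix whose columns are the frame's x, y, z axes.
In Python, from plant import sensors, get_image, workorder, finder, arm gives the robot as it stands. The module is installed in compiled form; this text tells all that it offers.
- The arm moves only by the shell command python3 -m creep 'ROWS' [FORCE]. ROWS is JSON, a list that holds one entry, the list of rows, each a list of 7 numbers: the shift along the tool's x, y, z in m, then the turn, a rotation vector about the tool's x, y, z in rad, then the finger opening in m, from 0 to 0.0854. A call has exactly 5 rows; each row shifts and turns the commanded pose from where the row before left it, along the tool's axes as they then stand; what a row does not reach is not made up. A row lasts 1/12 s, in which the tool goes at most 41.7 mm and 7.16 degrees, less where a joint would pass 70% of its speed; a pose out of reach is approached as far as the arm can. A call is refused whole if a number of a shift passes 0.0417 or a number of a turn 0.125, either way. A call with a gripper value outside its range is refused whole. The fingers move at their own pace and stop on an object; FORCE is the grip in N (left out, the last holds). Time passes only in rows, so rows that do not move let the fingers close, or fill a call up. It gives the time, the measured TCP pose, the force, the opening and the grip force at its end, in the units of the state.
- sensors.get_state(): the state, without advancing time (a new reading comes with each control period).
- get_image(name): name is "scene" or "side" or "wrist"; returns a dict with "img" (480x640x3 uint8, red, green, blue), "vfov" (degrees; the focal length in pixels is half the picture's height over the tangent of half this angle, whatever the lens; pixels are square), "cx", "cy" (the principal point, pixels), "dist_coeffs" ([k1, k2, p1, p2, k3] as OpenCV has them; the pictures are not rectified), "R" (3x3) and "t" (3): a world point X has camera coordinates R X + t; the wrist camera has in their place "hand_eye" (4x4, takes a point from camera to tool coordinates, whose origin is the TCP and whose axes are the flange's). Camera axes: x right, y down, z forward; pixel columns grow to the right and rows downward; lengths in m; the calibration is good to about 2 mm. A picture is of the moment at which its call begins: read the wrist's pose just before it. There is no depth.
- workorder.job_done(): hands the job in; it is judged then, once.
Trained networks look in the newest picture that a camera, given by its name, has taken for a name from the list of things; names that differ only in an ending like _2 or _b are one class to them, and where a whole thing is asked for, a point or a joint stands for the part that bears it (a point fixed in the world has none). Each returns a list of dicts, best first, with "confidence" (0 to 1); they miss things now and then, are a little off and sometimes report something else, mostly with a low value. They report only what shows in the picture. A call takes as long as a camera call. They do not tell look-alikes from the thing itself.
- finder.regions_of(name, camera): "region" (480x640 bool, what is visible of it) and "at" ([column, row] in pixels, amid what is visible of it).
The state is a dict: "t": time; "joints": joint angles; "qvel": joint speeds; "effort": joint torques, N m; "eef_pos": TCP position; "tool_rot": TCP orientation; "wrist_force": force on the tool from outside, world axes, zero at the start; "ft_torque": the same for the moment, N m; "gripper_width": finger opening in m; "finger_force": force on a finger pad.
Only numpy, scipy, OpenCV 4.12 (cv2) and the standard library are available. Lean on these libraries where they do the work, as an engineer would, in place of code of your own. Each camera call takes 0.05 s, during which the arm holds its last target. There are 200 camera calls.

## Working session

There is one attempt and no reset: what is moved stays moved. The work goes in short steps, Python scripts to look and compute and a shell command to move; the robot and the scene stay as the last step left them, time stands still between calls to the robot, and variables do not carry over. Pictures are saved under pics/ and viewed, at most 12 in all, crops included, and the job is handed in when it is done.

```bash
mkdir -p pics
cat > h.py <<'E'
import numpy as np,cv2
from plant import sensors,get_image,finder
def cam(n):
    s=sensors.get_state(); d=get_image(n)
    f=240/np.tan(np.radians(d["vfov"])/2)
    d["K"]=np.array([[f,0,d["cx"]],[0,f,d["cy"]],[0,0,1]]);d["dist"]=np.array(d["dist_coeffs"],float)
    if "hand_eye" in d:
        T=np.eye(4);T[:3,:3]=s["tool_rot"];T[:3,3]=s["eef_pos"]
        W=np.linalg.inv(T@np.array(d["hand_eye"]));d["R"]=W[:3,:3];d["t"]=W[:3,3]
    d["R"]=np.array(d["R"]);d["t"]=np.array(d["t"])
    return d
def onplane(d,px,z):
    p=cv2.undistortPoints(np.array(px,float).reshape(-1,1,2),d["K"],d["dist"]).reshape(-1,2)
    C=-d["R"].T@d["t"]; r=np.c_[p,np.ones(len(p))]@d["R"]
    return C+r*((z-C[2])/r[:,2])[:,None]
def proj(d,X):
    return cv2.projectPoints(np.array(X,float).reshape(-1,1,3),cv2.Rodrigues(d["R"])[0],d["t"],d["K"],d["dist"])[0].reshape(-1,2)
def save(d,n): cv2.imwrite("pics/"+n,d["img"][:,:,::-1])
E
python3 - <<'E'
from h import *
print(sensors.get_state())
for c in ["scene","side"]:
    d=cam(c);save(d,c+".png");print(c,-d["R"].T@d["t"])
    for n in ["pin","holder","housing","lens_post","optic_box","lens_can","driver"]:
        for r in finder.regions_of(n,c)[:4]: print(n,round(r["confidence"],2),np.round(r["at"]),r["region"].sum(),np.round(onplane(d,r["at"],0.03),3))
E
```

```text
{'t': 0.0, 'joints': array([ 5.62019930e+01,  9.11437772e+00,  9.15706378e+01, -5.88207873e-04,
        7.94246663e+01, -1.20379238e+01]), 'qvel': array([ 0.0146117 ,  0.11109301, -0.00669   , -0.05265207,  0.08723067,
       -0.11551769]), 'effort': array([ 1.44368692e-04, -3.95994365e+01, -3.31433201e+01, -2.66728830e-04,
        8.46507697e-03, -8.10669633e-06]), 'eef_pos': array([0.21280756, 0.53344991, 0.19231347]), 'tool_rot': array([[-9.28744822e-01,  3.70718139e-01, -1.05647973e-03],
       [ 3.70719440e-01,  9.28743532e-01, -1.59641133e-03],
       [ 3.89380075e-04, -1.87431633e-03, -9.99998168e-01]]), 'wrist_force': array([ 0.83202854,  0.03379412, -0.2454554 ]), 'ft_torque': array([0.03427481, 0.05413078, 0.01860151]), 'finger_force': 0.0, 'gripper_width': 0.08516012993573806}
scene [1.13271648 0.18979123 1.036952  ]
pin 0.97 [180. 196.] 411 [[ 0.526 -0.34   0.03 ]]
pin 0.66 [217. 207.] 161 [[ 0.527 -0.249  0.03 ]]
holder 0.62 [225. 220.] 651 [[ 0.555 -0.218  0.03 ]]
housing 0.67 [396. 249.] 4996 [[0.511 0.149 0.03 ]]
lens_post 0.75 [290. 341.] 1125 [[0.769 0.01  0.03 ]]
optic_box 0.66 [205. 133.] 1222 [[ 0.338 -0.366  0.03 ]]
lens_can 0.82 [461. 346.] 589 [[0.68  0.319 0.03 ]]
driver 0.94 [140. 252.] 603 [[ 0.686 -0.356  0.03 ]]
side [ 0.47609616 -0.76646141  0.60125713]
pin 0.85 [323. 318.] 292 [[ 0.55 -0.2   0.03]]
pin 0.72 [322. 356.] 792 [[ 0.539 -0.287  0.03 ]]
holder 0.75 [314. 332.] 577 [[ 0.531 -0.234  0.03 ]]
housing 0.62 [288. 221.] 2589 [[0.503 0.132 0.03 ]]
lens_post 0.6 [412. 242.] 792 [[0.781 0.021 0.03 ]]
optic_box 0.56 [202. 398.] 2916 [[ 0.351 -0.349  0.03 ]]
lens_can 0.74 [344. 187.] 319 [[0.664 0.296 0.03 ]]
driver 0.74 [408. 396.] 1107 [[ 0.66  -0.377  0.03 ]]
driver 0.32 [204. 400.] 2960 [[ 0.354 -0.353  0.03 ]]
```

View pics/scene.png

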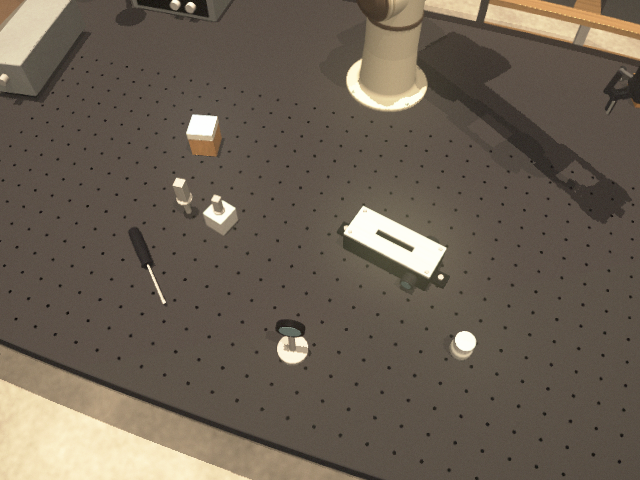

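View pics/side.png

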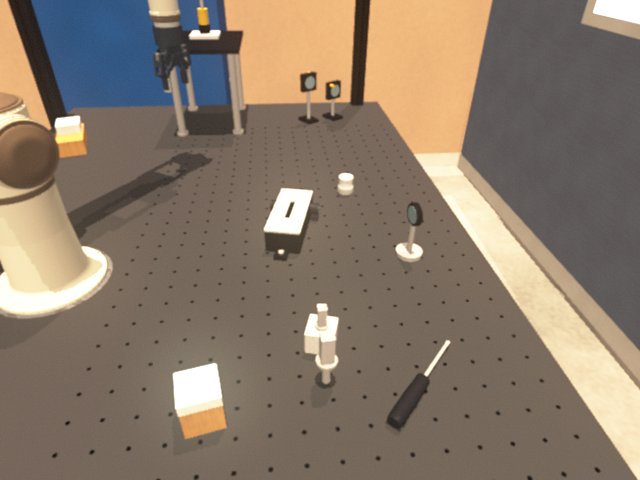

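The scene picture shows the holder with the meant pin at (220,213). A taller look-alike stands alone at (183,195). The housing is at (395,245), with a tube on the near side at (408,282), towards +y.

Run:
```python
from h import *
for c,px in [("scene",[217,205]),("side",[322,318])]:
    d=cam(c); print(c,"pin",onplane(d,px,.07))
    bad=cv2.inRange(d["img"],(140,140,140),(255,255,255))
    r=finder.regions_of("housing",c)[0]["region"]
    m=(cv2.dilate(r.astype(np.uint8),np.ones((5,5)))>0)&(bad>0)
    n,l,s,_=cv2.connectedComponentsWithStats(m.astype(np.uint8))
    k=1+np.argmax(s[1:,4]); ys,xs=np.nonzero(l==k)
    P=onplane(d,np.c_[xs,ys],.06)[:,:2]
    print("cover",cv2.minAreaRect((P*1000).astype(np.float32)))
d=cam("wrist");print(d["hand_eye"],d["vfov"])
```

```text
scene pin [[ 0.54750082 -0.23249967  0.07      ]]
cover ((509.2532043457031, 138.9400634765625), (202.61434936523438, 82.15113830566406), 76.11116027832031)
side pin [[ 0.54333835 -0.23985296  0.07      ]]
cover ((507.3035583496094, 141.13577270507812), (208.08900451660156, 85.36906433105469), 76.3717041015625)
[[-1.82192216e-04 -9.44730009e-01 -3.27849321e-01  8.59113415e-02]
 [ 9.99999328e-01 -5.47532328e-04  1.02204917e-03 -6.40549324e-05]
 [-1.14506863e-03 -3.27848915e-01  9.44729473e-01 -1.80703074e-01]
 [ 0.00000000e+00  0.00000000e+00  0.00000000e+00  1.00000000e+00]] 66.8296486030423
```

```bash
for i in 1 2 3 4 5; do python3 -m creep '[[[-0.0238,-0.0237,-0.0012,0,0,0,0.05],[-0.0238,-0.0237,-0.0012,0,0,0,0.05],[-0.0238,-0.0237,-0.0012,0,0,0,0.05],[-0.0238,-0.0237,-0.0012,0,0,0,0.05],[-0.0238,-0.0237,-0.0012,0,0,0,0.05]]]' 40 | tail -n 3; done
python3 - <<'E'
from h import *
s=sensors.get_state();print(s["t"],s["eef_pos"],s["joints"],s["tool_rot"])
d=cam("wrist");save(d,"w1.png")
for n in ["pin","holder"]:
    for r in finder.regions_of(n,"wrist")[:4]:
        ys,xs=np.nonzero(r["region"]);print(n,round(r["confidence"],2),np.round(r["at"]),len(xs),xs.min(),xs.max(),ys.min(),ys.max(),onplane(d,r["at"],.09 if n=="pin" else .045))
E
```

```text
wrist_force: [0.2, -0.3, -0.2]
gripper_width: 0.0498
finger_force: 0.0
wrist_force: [-0.1, 0.1, -0.6]
gripper_width: 0.0497
finger_force: 0.0
wrist_force: [0.2, 0.6, 0.2]
gripper_width: 0.0497
finger_force: 0.0
wrist_force: [-0.5, -0.3, -0.0]
gripper_width: 0.0498
finger_force: 0.0
wrist_force: [0.2, 0.1, 0.6]
gripper_width: 0.0501
finger_force: 0.0
3.1333 [ 0.54654116 -0.23852982  0.22328866] [-3.51799849e+01  1.11428202e+01  8.57598201e+01  4.45548311e-03
  8.30956494e+01 -1.03404660e+02] [[-9.28642203e-01  3.70976622e-01  6.88757161e-05]
 [ 3.70976625e-01  9.28642203e-01  4.59002618e-05]
 [-4.69329727e-05  6.81762009e-05 -9.99999997e-01]]
pin 0.67 [325. 198.] 651 311 336 182 214 [[ 0.53741277 -0.22931027  0.09      ]]
pin 0.61 [243. 232.] 1613 219 264 206 258 [[ 0.538414  -0.3101733  0.09     ]]
holder 0.88 [322. 181.] 2016 297 349 161 219 [[ 0.5300344  -0.22906404  0.045     ]]
```

View pics/w1.png

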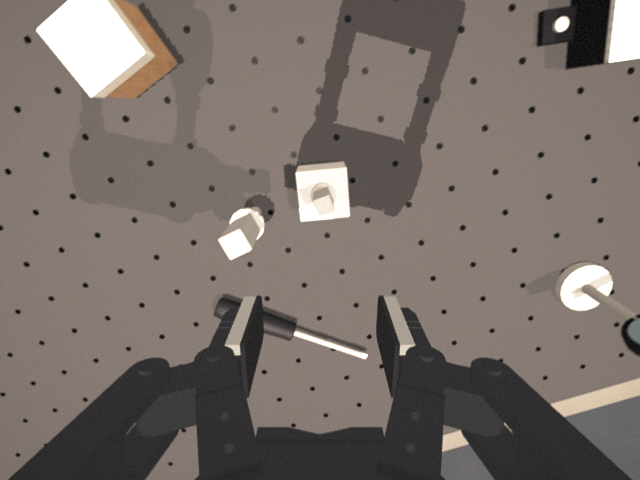

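Wrist view: holder at (323,192), with the pin head in it at (323,200). The look-alike is at (238,238), about 80 mm away on the -y side. I'll zoom in for the head's faces.

Run:
```python
import cv2
i=cv2.imread("pics/w1.png")[150:240,270:370]
i=cv2.convertScaleAbs(i,alpha=.9)
cv2.imwrite("pics/w1c.png",cv2.resize(i,None,fx=6.5,fy=6.5,interpolation=cv2.INTER_CUBIC))
```

```text
(no output)
```

View pics/w1c.png

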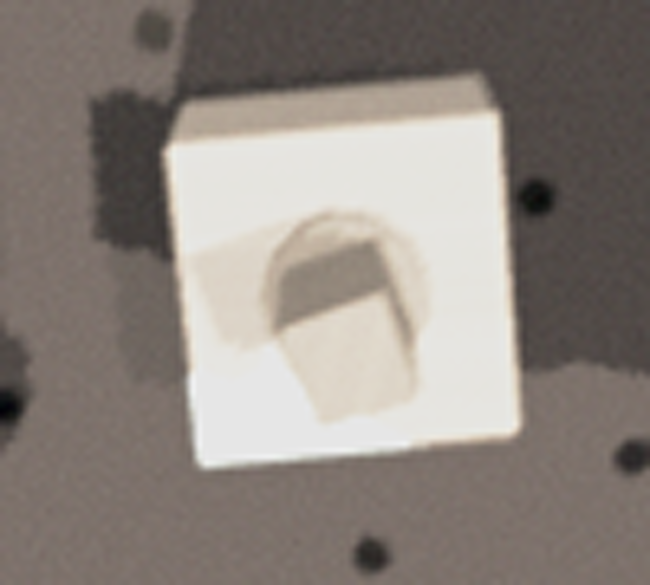

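The crop shows the head top's corners at (278,330), (383,290), (416,395) and (322,423). The holder top's corners are (165,148), (498,112), (520,430) and (200,468).

Run:
```python
from h import *
d=cam("wrist");s=sensors.get_state()
f=lambda p:(np.array(p,float)+.5)/6.5-.5+[270,150]
def rep(n,p,z):
    P=onplane(d,f(p),z);e=np.roll(P,-1,0)-P
    print(n,P.mean(0),"len",np.linalg.norm(e,axis=1)*1e3,"ang",np.degrees(np.arctan2(e[:,1],e[:,0])))
    t=np.array(s["tool_rot"]).T@(P.mean(0)-s["eef_pos"]);print(" tool",t)
rep("head",[(278,330),(383,290),(416,397),(322,423)],.09)
rep("holder",[(165,148),(498,112),(520,430),(200,468)],.045)
print("tool y ang",np.degrees(np.arctan2(s["tool_rot"][1,1],s["tool_rot"][0,1])))
```

```text
head [ 0.54205399 -0.23301041  0.09      ] len [15.2391205  15.63061526 13.39837098 14.38993209] ang [  89.32043909   -4.64314152  -95.93176275 -177.42647714]
 tool [0.00503929 0.00241773 0.132807  ]
holder [ 0.54273278 -0.23341014  0.045     ] len [50.5337646  49.93375882 50.86467299 50.73875098] ang [  74.20910132  -16.56686599 -104.89005202  163.07882235]
 tool [0.00421221 0.00227562 0.17780607]
tool y ang 68.16967891148272
```

```bash
python3 -m creep '[[[0.0046,0.0023,0.02,0,0,-0.112,0.05],[0,0,0.025,0,0,-0.112,0.05],[0,0,0.025,0,0,-0.112,0.05],[0,0,0,0,0,0,0.05],[0,0,0,0,0,0,0.05]]]' 40
python3 - <<'E'
from h import *
s=sensors.get_state();print(s["t"],s["eef_pos"],s["joints"][5],np.degrees(np.arctan2(s["tool_rot"][1,1],s["tool_rot"][0,1])))
d=cam("wrist")
c=proj(d,[.5423,-.2332,.08]).ravel().astype(int);x0,y0=max(c[0]-70,0),max(c[1]-55,0);print(x0,y0)
cv2.imwrite("pics/w2.png",cv2.resize(d["img"][y0:y0+110,x0:x0+140,::-1],None,fx=5,fy=5,interpolation=cv2.INTER_CUBIC))
E
```

```text
t: 3.75
eef_pos: [0.5416, -0.2312, 0.1524]
tool_rot: [[-0.999, 0.046, -0.003], [0.046, 0.999, 0.002], [0.003, 0.002, -1.0]]
wrist_force: [0.5, 0.3, 1.7]
gripper_width: 0.05
finger_force: 0.0
3.75 [ 0.54162447 -0.23121532  0.15244872] -122.25235599303006 87.37939025178518
245 179
```

View pics/w2.png

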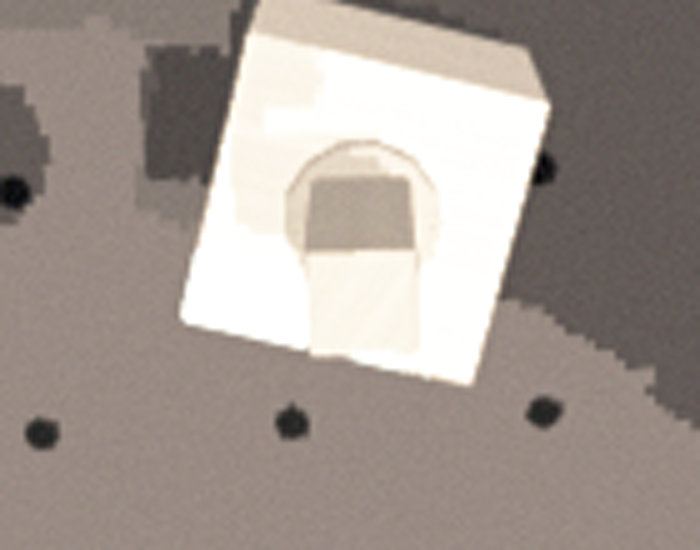

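The head is now square to the gripper. Its top corners in the crop are (305,252), (416,249), (418,354) and (311,355).

Run:
```python
from h import *
d=cam("wrist");s=sensors.get_state()
P=onplane(d,(np.array([(305,252),(416,249),(418,354),(311,355)],float)+.5)/5-.5+[245,179],.09);e=np.roll(P,-1,0)-P
print(s["eef_pos"],P.mean(0),np.linalg.norm(e,axis=1),np.degrees(np.arctan2(e[:,1],e[:,0])),s["tool_rot"].T@(P.mean(0)-s["eef_pos"]))
```

```text
[ 0.54357425 -0.2329808   0.15541898] [ 0.54484372 -0.23350346  0.09      ] [0.01573523 0.01596445 0.01546787 0.0156809 ] [ 88.97344822  -1.17265996 -92.08298246 179.81120404] [-0.00113122 -0.00036872  0.06542256]
```

```bash
python3 -m creep '[[[0.001,0.0005,0.02,0,0,0,0.05],[0,0,0.025,0,0,0,0.05],[0,0,0.025,0,0,0,0.05],[0,0,0.02,0,0,0,0.05],[0,0,0.009,0,0,0,0.05]]]' 40; python3 -m creep '[[[0,0,0,0,0,0,0.05],[0,0,0,0,0,0,0.016],[0,0,0,0,0,0,0.016],[0,0,0,0,0,0,0.013],[0,0,0,0,0,0,0.013]]]' 40;  python3 -m creep '[[[0,0,0,0,0,0,0.01],[0,0,0,0,0,0,0.01],[0,0,0,0,0,0,0.01],[0,0,0,0,0,0,0.01],[0,0,0,0,0,0,0.01]]]' 60
```

```text
t: 4.27
eef_pos: [0.5414, -0.232, 0.0534]
tool_rot: [[-0.999, 0.045, -0.001], [0.045, 0.999, 0.001], [0.001, 0.001, -1.0]]
wrist_force: [-0.9, 0.9, -1.4]
gripper_width: 0.0497
finger_force: 0.0
t: 4.68
eef_pos: [0.5427, -0.2331, 0.056]
tool_rot: [[-0.999, 0.044, 0.002], [0.044, 0.999, -0.002], [-0.002, -0.002, -1.0]]
wrist_force: [0.1, 0.9, 0.5]
gripper_width: 0.0131
finger_force: 0.0
t: 5.1
eef_pos: [0.5417, -0.2325, 0.0543]
tool_rot: [[-0.999, 0.044, -0.0], [0.044, 0.999, 0.0], [0.0, 0.0, -1.0]]
wrist_force: [-0.3, -0.4, -1.1]
gripper_width: 0.0103
finger_force: 0.0
```

The fingers closed on nothing, so I'll look.

Run:
```python
from h import *
s=sensors.get_state();print(s["eef_pos"],s["gripper_width"],s["finger_force"],s["wrist_force"])
d=cam("wrist");e=cam("side");
a=d["img"][150:450,170:470]; b=cv2.resize(e["img"][260:400,260:400],(600,600),interpolation=cv2.INTER_CUBIC)
o=np.hstack([cv2.resize(a,(400,400)),cv2.resize(b,(400,400))]);cv2.imwrite("pics/c3.png",o[:,:,::-1])
```

```text
[ 0.54168345 -0.23247273  0.05429499] 0.010289933653870272 0.0 [-0.32001319 -0.40143688 -1.07330025]
```

View pics/c3.png

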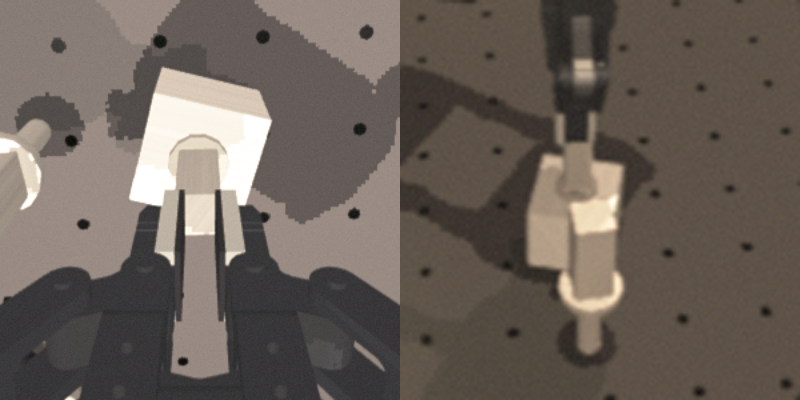

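Wrist view: the head stands between the fingers, but the tips at (170,192) and (225,192) sit off from the collar at (198,155). I'll check the predicted projections.

Run:
```python
from h import *
s=sensors.get_state();T=s["eef_pos"];R=s["tool_rot"]
for n in ["wrist","side","scene"]:
    d=cam(n);sc=(lambda p:(p-[170,150])*400/300) if n=="wrist" else (lambda p:(p-[260,260])*400/140)
    for k,X in {"tcp":T,"grasp":T-R[:,2]*.019,"top":[T[0],T[1],.09],"collar":[T[0],T[1],.05]}.items(): print(n,k,proj(d,[X])[0].round(),sc(proj(d,[X])[0]).round())
    for nm in ["pin"]:
        for r in finder.regions_of(nm,n)[:3]:
            ys,xs=np.nonzero(r["region"]);print(r["confidence"],r["at"],xs.min(),xs.max(),ys.min(),ys.max())
d=cam("side");cv2.imwrite("pics/c4.png",cv2.resize(np.hstack([d["img"][270:370,270:370],cam("scene")["img"][150:250,150:250]])[:,:,::-1],(800,400),interpolation=cv2.INTER_CUBIC))
```

```text
wrist tcp [318. 276.] [198. 167.]
wrist grasp [318. 292.] [198. 189.]
wrist top [318. 310.] [198. 213.]
wrist collar [318. 272.] [198. 163.]
0.92 [145.8, 307.9] 84 206 239 364
0.85 [318.7, 278.8] 296 341 250 325
side tcp [320. 322.] [173. 176.]
side grasp [321. 314.] [173. 153.]
side top [321. 306.] [173. 132.]
side collar [320. 323.] [173. 181.]
0.77 [324.0, 356.1] 315 337 330 383
0.74 [322.6, 323.1] 315 327 312 329
scene tcp [219. 207.] [-116. -151.]
scene grasp [218. 202.] [-120. -166.]
scene top [217. 197.] [-124. -179.]
scene collar [220. 208.] [-116. -148.]
0.96 [182.1, 196.7] 173 192 178 213
0.42 [213.9, 206.3] 212 224 199 214
```

View pics/c4.png

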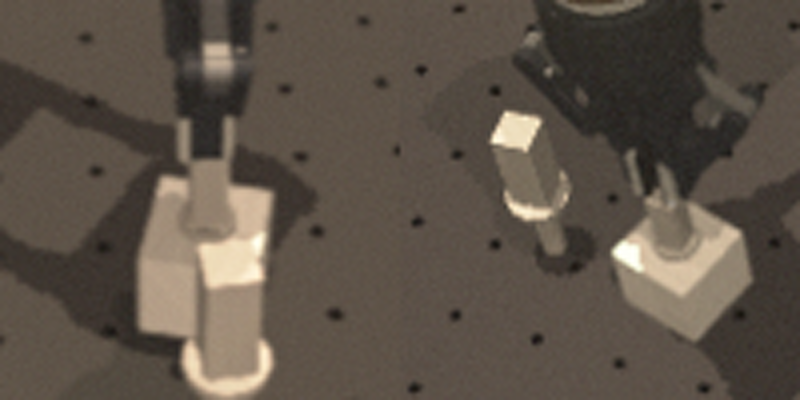

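All three views put the fingertips at about z = 0.085, just at the head's top. The real tips therefore sit roughly 30 mm behind the stated TCP, so I'll reopen and feel downward in small steps.

```bash
python3 -m creep '[[[0,0,0,0,0,0,0.04],[0,0,0,0,0,0,0.04],[0,0,0,0,0,0,0.04],[0,0,0,0,0,0,0.04],[0,0,0,0,0,0,0.04]]]' 40; python3 -m creep '[[[0,0,0.003,0,0,0,0.04],[0,0,0.003,0,0,0,0.04],[0,0,0.002,0,0,0,0.04],[0,0,0,0,0,0,0.04],[0,0,0,0,0,0,0.04]]]'
python3 - <<'E'
from h import *
d=cam("side");e=cam("scene");w=cam("wrist")
f=lambda i:cv2.resize(i,(400,400),interpolation=cv2.INTER_CUBIC)
cv2.imwrite("pics/c5.png",np.hstack([f(w["img"][150:450,170:470]),f(e["img"][150:250,170:270])])[:,:,::-1])
E
```

```text
t: 6.02
eef_pos: [0.5417, -0.2325, 0.0543]
tool_rot: [[-0.999, 0.044, 0.0], [0.044, 0.999, 0.0], [-0.0, 0.0, -1.0]]
wrist_force: [0.3, 0.6, -0.7]
gripper_width: 0.0398
finger_force: 0.0
t: 6.43
eef_pos: [0.5415, -0.2323, 0.0459]
tool_rot: [[-0.999, 0.044, -0.001], [0.044, 0.999, 0.0], [0.001, 0.0, -1.0]]
wrist_force: [-0.4, 0.2, 0.5]
gripper_width: 0.04
finger_force: 0.0
```

View pics/c5.png

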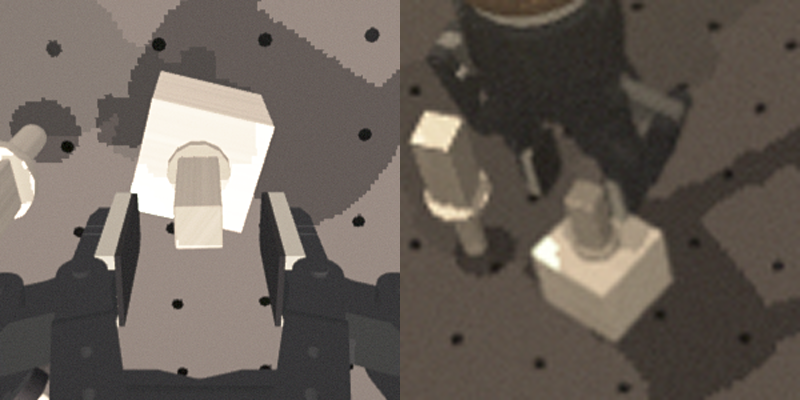

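Wrist view: the head (175–222, 207–247) is centred between the pads, but the pad tips only just reach the head's top. I'll feel further down.

```bash
python3 -m creep '[[[0,0,0.002,0,0,0,0.04],[0,0,0.002,0,0,0,0.04],[0,0,0,0,0,0,0.04],[0,0,0,0,0,0,0.04],[0,0,0,0,0,0,0.04]]]'
python3 - <<'E'
from h import *
d=cam("wrist");s=sensors.get_state()
r=finder.regions_of("pin","wrist")
for q in r: 
  ys,xs=np.nonzero(q["region"]);print(q["confidence"],xs.min(),xs.max(),ys.min(),ys.max())
px=np.array([(175,207),(222,207),(221,247),(177,247)])*.75+[170,150]
d["R"];P=onplane(d,px,.09);print(P.mean(0),s["eef_pos"],s["wrist_force"])
# fingertip corners in tool frame assuming opening 40mm -> y=+-.02
H=np.array(d["hand_eye"])
for p in [(135,195),(265,195)]:
    q=cv2.undistortPoints(np.array(p,float).reshape(1,1,2)*.75+[170,150],d["K"],d["dist"]).ravel()
    v=H[:3,:3]@[q[0],q[1],1];c=H[:3,3]
    for y in (.02,): 
        k=(np.sign(v[1])*y-c[1])/v[1];print("tip inner +x corner tool",c+k*v)
E
```

```text
t: 7.0
eef_pos: [0.5417, -0.2324, 0.0422]
tool_rot: [[-0.999, 0.044, -0.0], [0.044, 0.999, 0.0], [0.0, 0.0, -1.0]]
wrist_force: [0.7, -0.1, -0.3]
gripper_width: 0.0402
finger_force: 0.0
0.83 295 342 259 341
0.71 63 202 246 385
[ 0.53986159 -0.23202256  0.09      ] [ 0.54172442 -0.23249698  0.04231183] [-0.63075225  0.26634147 -0.54978951]
tip inner +x corner tool [ 0.01068684 -0.02       -0.04290612]
tip inner +x corner tool [ 0.01598908  0.02       -0.05267433]
```

```bash
python3 -m creep '[[[0,0,0.003,0,0,0,0.04],[0,0,0.003,0,0,0,0.04],[0,0,0.003,0,0,0,0.04],[0,0,0,0,0,0,0.04],[0,0,0,0,0,0,0.04]]]' | egrep 'eef|force';  python3 -m creep '[[[0,0,0.003,0,0,0,0.04],[0,0,0.003,0,0,0,0.04],[0,0,0.003,0,0,0,0.04],[0,0,0,0,0,0,0.04],[0,0,0,0,0,0,0.04]]]' | egrep 'eef|force'; python3 -m creep '[[[0,0,0,0,0,0,0.02],[0,0,0,0,0,0,0.012],[0,0,0,0,0,0,0.01],[0,0,0,0,0,0,0.01],[0,0,0,0,0,0,0.01]]]' 40
```

```text
eef_pos: [0.5414, -0.2323, 0.0328]
wrist_force: [-0.3, -0.3, -0.1]
finger_force: 0.0
eef_pos: [0.5415, -0.2323, 0.0239]
wrist_force: [0.2, -0.2, 0.4]
finger_force: 0.0
t: 8.35
eef_pos: [0.5419, -0.2326, 0.0245]
tool_rot: [[-0.999, 0.044, 0.0], [0.044, 0.999, -0.0], [-0.0, -0.0, -1.0]]
wrist_force: [0.5, -0.0, 0.8]
gripper_width: 0.0152
finger_force: 41.4
```

```bash
python3 -m creep '[[[0,0,-0.015,0,0,0,0.01],[0,0,-0.025,0,0,0,0.01],[0,0,-0.03,0,0,0,0.01],[0,0,-0.03,0,0,0,0.01],[0,0,-0.024,0,0,0,0.01]]]' 80 | egrep 'eef|force|width'
python3 -m creep '[[[0.0056,0.02,0,0,0,0,0.01],[0.0056,0.035,0,0,0,0,0.01],[0.0056,0.037,0,0,0,0,0.01],[0.0056,0.037,0,0,0,0,0.01],[0.0056,0.037,0,0,0,0,0.01]]]' | egrep 'eef|force'
python3 -m creep '[[[0.0056,0.037,0,0,0,0,0.01],[0.0056,0.037,0,0,0,0,0.01],[0.0056,0.037,0,0,0,0,0.01],[0.0056,0.037,0,0,0,0,0.01],[0.0056,0.029,0,0,0,0,0.01]]]' | egrep 'eef|force'
python3 -m creep '[[[0,0,0,0,0,0.0975,0.01],[0,0,0,0,0,0.0975,0.01],[0,0,0,0,0,0,0.01],[0,0,0,0,0,0,0.01],[0,0,0,0,0,0,0.01]]]'
python3 - <<'E'
from h import *
s=sensors.get_state();print(s["t"],s["eef_pos"],np.degrees(np.arctan2(s["tool_rot"][1,1],s["tool_rot"][0,1])))
d=cam("wrist");save(d,"w6.png")
E
```

```text
eef_pos: [0.5421, -0.2327, 0.1505]
wrist_force: [0.2, -0.3, -0.0]
gripper_width: 0.0142
finger_force: 79.0
eef_pos: [0.5203, -0.0639, 0.1481]
wrist_force: [0.8, -0.2, -0.8]
finger_force: 79.0
eef_pos: [0.5, 0.1152, 0.1482]
wrist_force: [0.7, -0.4, -1.2]
finger_force: 79.0
t: 10.02
eef_pos: [0.5008, 0.1123, 0.1482]
tool_rot: [[-0.972, 0.235, -0.0], [0.235, 0.972, -0.0], [0.0, -0.0, -1.0]]
wrist_force: [0.7, -0.1, -0.7]
gripper_width: 0.0145
finger_force: 79.1
10.0167 [0.50075388 0.11233854 0.14820714] 76.42090158257196
```

View pics/w6.png

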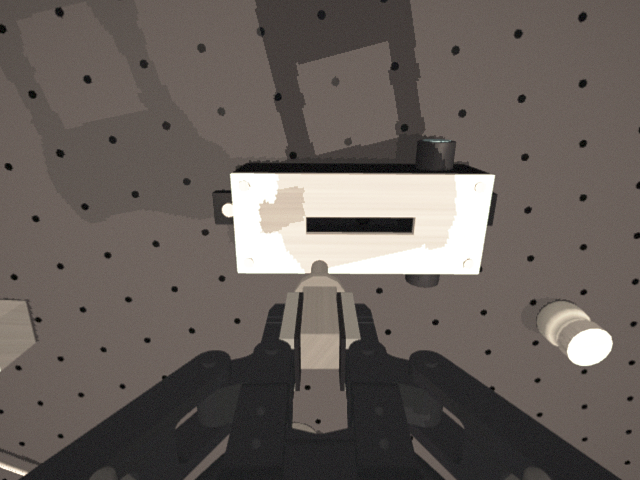

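The wrist view shows the pin held with its nose at (319,266). The slot spans (306–414, 218–234), the cover corners are (231,174), (494,175), (483,274) and (238,273), and the tubes are at +y. The yaw is aligned.

Run:
```python
from h import *
s=sensors.get_state();d=cam("wrist");R=s["tool_rot"]
g=cv2.cvtColor(d["img"],cv2.COLOR_RGB2GRAY)
m=(g[205:250,290:430]<90);ys,xs=np.nonzero(m);print(xs.min()+290,xs.max()+290,ys.min()+205,ys.max()+205)
xe=np.array([xs.min()+289.5,xs.max()+290.5]);ye=np.array([ys.min()+204.5,ys.max()+205.5])
tl=lambda P:(P-s["eef_pos"])@R
sl=tl(onplane(d,[(xe[0],ye.mean()),(xe[1],ye.mean()),(xe.mean(),ye[0]),(xe.mean(),ye[1])],.06));print("slot tool",sl.round(4))
C=onplane(d,[(231.5,174),(494,175),(483,274),(238,273)],.06);print("cover tool",tl(C).round(4),tl(C).mean(0),C.mean(0))
print("nose tool",tl(onplane(d,[(319.5,262)],.1327)).round(4))
# shaft: profile at nose rows
for r in (262,266,270): print(r,g[r,300:342])
print(cv2.Canny(g[255:285,300:340],60,120).nonzero()[0].min()+255)
```

```text
307 412 218 231
slot tool [[ 0.0017 -0.0096  0.0882]
 [ 0.0016  0.0724  0.0882]
 [ 0.0073  0.0312  0.0882]
 [-0.0041  0.0316  0.0882]]
cover tool [[ 0.0408 -0.0646  0.0882]
 [ 0.0399  0.1295  0.0882]
 [-0.0405  0.1332  0.0882]
 [-0.0395 -0.0657  0.0882]] [0.00018411 0.03311538 0.08818434] [0.50836245 0.14448524 0.06      ]
nose tool [[0.0014 0.0004 0.0155]]
262 [238 236 239 238 238 237 238 238 237 237 239 239 236 195 132 116 120 117
 121 120 124 115 116 115 132 179 236 238 237 235 236 237 236 236 236 235
 235 236 236 235 235 235]
266 [255 244 237 237 238 238 238 237 238 238 239 189 114 112 119 122 120 121
 123 121 123 118 115 118 112 117 116 145 239 238 245 243 245 244 249 255
 255 255 255 255 255 255]
270 [255 255 255 255 250 238 239 238 239 241 241 127 111 116 119 121 122 121
 125 123 123 119 116 115 115 117 112 135 254 255 255 255 255 255 255 255
 255 255 255 255 255 255]
260
```

```bash
python3 -m creep '[[[0.0005,0.003,0.01,0,0,0,0.01],[0,0,0.018,0,0,0,0.01],[0,0,0.018,0,0,0,0.01],[0,0,0.012,0,0,0,0.01],[0,0,0,0,0,0,0.01]]]' | egrep 'eef|force'
python3 -m creep '[[[0,0,0,0,0,0,0.01],[0,0,0,0,0,0,0.01],[0,0,0,0,0,0,0.01],[0,0,0,0,0,0,0.01],[0,0,0,0,0,0,0.01]]]' | egrep 'eef|force'
python3 - <<'E'
from h import *
s=sensors.get_state();d=cam("wrist");R=s["tool_rot"];print(s["eef_pos"])
p=proj(d,[s["eef_pos"]+R@[0,0,.0155]])[0];print(p)
x0,y0=int(p[0])-100,int(p[1])-90
cv2.imwrite("pics/w7.png",cv2.resize(d["img"][y0:y0+150,x0:x0+200,::-1],None,fx=4,fy=4,interpolation=cv2.INTER_CUBIC));print(x0,y0)
E
```

```text
eef_pos: [0.4982, 0.1157, 0.0867]
wrist_force: [-0.6, -0.2, -1.4]
finger_force: 79.2
eef_pos: [0.5017, 0.1157, 0.0911]
wrist_force: [-0.3, 0.5, -0.9]
finger_force: 79.1
[0.5016884  0.11568442 0.09114196]
[318.90524965 264.2605796 ]
218 174
```

View pics/w7.png

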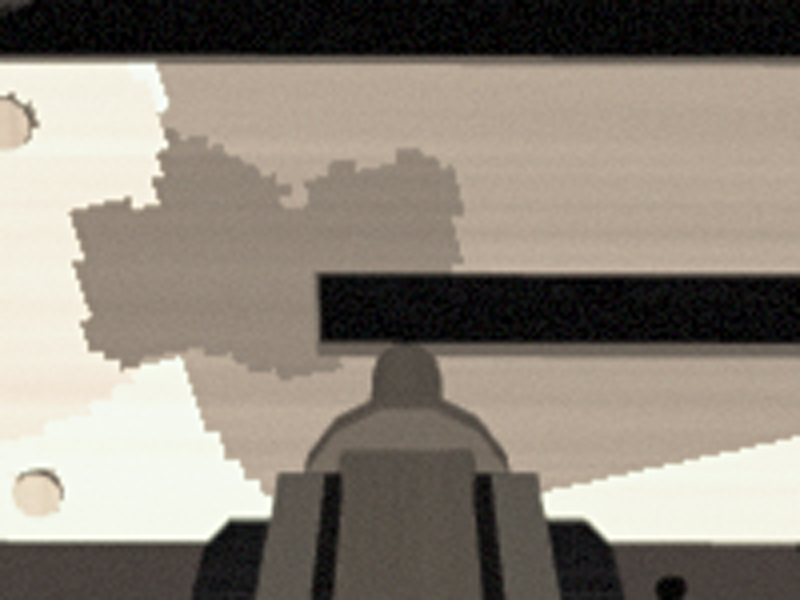

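The view shows the nose tip at crop (406,342), in front of the slot, which covers rows 272–355 with its left end at column 317.

Run:
```python
from h import *
s=sensors.get_state();d=cam("wrist");R=s["tool_rot"];print(s["eef_pos"])
f=lambda p:(np.array(p,float)+.5)/4-.5+[218,174]
tl=lambda P:((P-s["eef_pos"])@R).round(4)
print("slot",tl(onplane(d,f([(500,272),(500,355),(317,313),(406,313)]),.06)))
print("cover edges",tl(onplane(d,f([(500,60),(500,543)]),.06)))
for z in (.071,.0756,.08): print("nose edge",z,tl(onplane(d,f([(406,343)]),z)))
```

```text
[0.50152068 0.115699   0.09095777]
slot [[ 0.0085  0.0147  0.031 ]
 [-0.0055  0.015   0.031 ]
 [ 0.0017 -0.0138  0.031 ]
 [ 0.0017  0.0001  0.031 ]]
cover edges [[ 0.0418  0.014   0.0309]
 [-0.0393  0.0157  0.031 ]]
nose edge 0.071 [[0.0012 0.0001 0.02  ]]
nose edge 0.0756 [[0.0032 0.0001 0.0154]]
nose edge 0.08 [[0.005  0.0001 0.011 ]]
```

```bash
python3 -m creep '[[[0.0013,0,0.003,0,0,0,0.01],[0,0,0.004,0,0,0,0.01],[0,0,0.004,0,0,0,0.01],[0,0,0.002,0,0,0,0.01],[0,0,0,0,0,0,0.01]]]' | egrep 'eef|force'
python3 -m creep '[[[0,0,0.003,0,0,0,0.01],[0,0,0.004,0,0,0,0.01],[0,0,0.004,0,0,0,0.01],[0,0,0.002,0,0,0,0.01],[0,0,0,0,0,0,0.01]]]' | egrep 'eef|force'
```

```text
eef_pos: [0.499, 0.116, 0.0763]
wrist_force: [0.5, -0.7, -0.2]
finger_force: 79.1
eef_pos: [0.4991, 0.116, 0.0635]
wrist_force: [-0.5, -0.9, -0.6]
finger_force: 79.1
```

```bash
python3 -m creep '[[[0,0,0.002,0,0,0,0.01],[0,0,0.002,0,0,0,0.01],[0,0,0.002,0,0,0,0.01],[0,0,0,0,0,0,0.01],[0,0,0,0,0,0,0.01]]]' | egrep 'eef|wrist_force'
python3 -m creep '[[[0,0,0.0005,0,0,0,0.01],[0,0,0.0005,0,0,0,0.01],[0,0,0.0005,0,0,0,0.01],[0,0,0,0,0,0,0.01],[0,0,0,0,0,0,0.01]]]' | egrep 'eef|wrist_force'
python3 -m creep '[[[0,0,0.0005,0,0,0,0.01],[0,0,0.0005,0,0,0,0.01],[0,0,0.0005,0,0,0,0.01],[0,0,0,0,0,0,0.01],[0,0,0,0,0,0,0.01]]]' | egrep 'eef|wrist_force'
```

```text
eef_pos: [0.4996, 0.116, 0.0582]
wrist_force: [-0.2, -0.4, 0.1]
eef_pos: [0.4998, 0.116, 0.0568]
wrist_force: [0.1, -0.1, -0.8]
eef_pos: [0.4997, 0.116, 0.0552]
wrist_force: [0.1, 0.3, -0.7]
```

```bash
for i in 1 2 3; do python3 -m creep '[[[0,0,0.0005,0,0,0,0.01],[0,0,0.0005,0,0,0,0.01],[0,0,0,0,0,0,0.01],[0,0,0,0,0,0,0.01],[0,0,0,0,0,0,0.01]]]' | egrep 'eef|wrist_force'; done
```

```text
eef_pos: [0.4997, 0.116, 0.0543]
wrist_force: [-0.5, 0.6, 0.3]
eef_pos: [0.4999, 0.116, 0.0535]
wrist_force: [-1.8, -0.5, 1.6]
eef_pos: [0.5002, 0.1159, 0.0534]
wrist_force: [-2.8, -0.9, 8.6]
```

```bash
python3 -m creep '[[[0,0,-0.0004,0,0,0,0.01],[0,0.0006,0,0,0,0,0.01],[0,0.0006,0,0,0,0,0.01],[0,0.0006,0,0,0,0,0.01],[0,0.0006,0,0,0,0,0.01]]]' | egrep 'eef|wrist_force'
for i in 1 2; do python3 -m creep '[[[0,0.0006,0,0,0,0,0.01],[0,0.0006,0,0,0,0,0.01],[0,0.0006,0,0,0,0,0.01],[0,0.0006,0,0,0,0,0.01],[0,0,0,0,0,0,0.01]]]' | egrep 'eef|wrist_force';done
```

```text
eef_pos: [0.5007, 0.1173, 0.0534]
wrist_force: [-1.8, -3.9, 6.1]
eef_pos: [0.5017, 0.1198, 0.0535]
wrist_force: [-0.4, -3.6, 4.8]
eef_pos: [0.5023, 0.1222, 0.0535]
wrist_force: [-0.4, -2.8, 5.2]
```

```bash
for i in 1 2 3; do python3 -m creep '[[[0,0.0007,0,0,0,0,0.01],[0,0.0007,0,0,0,0,0.01],[0,0.0007,0,0,0,0,0.01],[0,0.0004,0,0,0,0,0.01],[0,0,0,0,0,0,0.01]]]' | egrep '^t|eef|wrist_force';done
```

```text
t: 16.05
eef_pos: [0.5029, 0.1246, 0.0535]
tool_rot: [[-0.972, 0.236, 0.002], [0.236, 0.972, -0.002], [-0.002, -0.001, -1.0]]
wrist_force: [-0.5, -3.8, 4.6]
t: 16.47
eef_pos: [0.5035, 0.127, 0.0535]
tool_rot: [[-0.972, 0.236, 0.002], [0.236, 0.972, -0.002], [-0.002, -0.001, -1.0]]
wrist_force: [-0.9, -3.6, 4.9]
t: 16.88
eef_pos: [0.5041, 0.1295, 0.0535]
tool_rot: [[-0.972, 0.236, 0.002], [0.236, 0.972, -0.002], [-0.002, -0.001, -1.0]]
wrist_force: [-0.7, -3.6, 5.4]
```

```bash
for i in 1 2 3; do python3 -m creep '[[[0,0.0007,0,0,0,0,0.01],[0,0.0007,0,0,0,0,0.01],[0,0.0007,0,0,0,0,0.01],[0,0.0004,0,0,0,0,0.01],[0,0,0,0,0,0,0.01]]]' | egrep 'eef|wrist_force';done
```

```text
eef_pos: [0.5047, 0.1319, 0.0535]
wrist_force: [-0.7, -3.0, 5.6]
eef_pos: [0.5052, 0.1343, 0.0535]
wrist_force: [-1.0, -4.0, 5.3]
eef_pos: [0.5059, 0.1368, 0.0535]
wrist_force: [-0.8, -2.8, 5.9]
```

```bash
for i in 1 2; do python3 -m creep '[[[0,0.0007,0,0,0,0,0.01],[0,0.0007,0,0,0,0,0.01],[0,0.0007,0,0,0,0,0.01],[0,0.0004,0,0,0,0,0.01],[0,0,0,0,0,0,0.01]]]' | egrep 'eef|wrist_force';done
```

```text
eef_pos: [0.5064, 0.1392, 0.0534]
wrist_force: [0.1, -3.5, 5.6]
eef_pos: [0.507, 0.1417, 0.0534]
wrist_force: [0.6, -2.0, 5.2]
```

```bash
for i in 1 2; do python3 -m creep '[[[0,0.0007,0,0,0,0,0.01],[0,0.0007,0,0,0,0,0.01],[0,0.0007,0,0,0,0,0.01],[0,0.0004,0,0,0,0,0.01],[0,0,0,0,0,0,0.01]]]' | egrep 'eef|wrist_force';done
```

```text
eef_pos: [0.5067, 0.1455, 0.0524]
wrist_force: [1.2, 0.4, 0.2]
eef_pos: [0.507, 0.1475, 0.0523]
wrist_force: [-0.1, -0.4, -0.5]
```

The force vanished and z fell, so the nose has dropped in. I'll lower it gently.

```bash
for i in 1 2; do python3 -m creep '[[[0,0,0.0006,0,0,0,0.01],[0,0,0.0006,0,0,0,0.01],[0,0,0.0006,0,0,0,0.01],[0,0,0,0,0,0,0.01],[0,0,0,0,0,0,0.01]]]' | egrep 'eef|wrist_force';done
```

```text
eef_pos: [0.5073, 0.1473, 0.0508]
wrist_force: [0.2, 0.2, -0.6]
eef_pos: [0.5073, 0.1473, 0.049]
wrist_force: [0.4, 0.2, -0.0]
```

```bash
python3 -m creep '[[[0,0,0.0012,0,0,0,0.01],[0,0,0.0012,0,0,0,0.01],[0,0,0.0012,0,0,0,0.01],[0,0,0,0,0,0,0.01],[0,0,0,0,0,0,0.01]]]' | egrep 'eef|wrist_force'
python3 -m creep '[[[0,0,0.001,0,0,0,0.01],[0,0,0.001,0,0,0,0.01],[0,0,0.001,0,0,0,0.01],[0,0,0,0,0,0,0.01],[0,0,0,0,0,0,0.01]]]' | egrep 'eef|wrist_force'
python3 -m creep '[[[0,0,0.0005,0,0,0,0.01],[0,0,0.0005,0,0,0,0.01],[0,0,0.0005,0,0,0,0.01],[0,0,0,0,0,0,0.01],[0,0,0,0,0,0,0.01]]]' | egrep 'eef|wrist_force'
```

```text
eef_pos: [0.5073, 0.1473, 0.0454]
wrist_force: [-0.1, 0.5, 0.4]
eef_pos: [0.5073, 0.1473, 0.0424]
wrist_force: [1.0, -0.1, -0.7]
eef_pos: [0.5073, 0.1473, 0.041]
wrist_force: [-0.0, -0.2, -1.5]
```

```bash
for i in 1 2; do python3 -m creep '[[[0,0,0.0005,0,0,0,0.01],[0,0,0.0005,0,0,0,0.01],[0,0,0,0,0,0,0.01],[0,0,0,0,0,0,0.01],[0,0,0,0,0,0,0.01]]]' | egrep 'eef|wrist_force';done
```

```text
eef_pos: [0.5074, 0.1473, 0.04]
wrist_force: [-0.9, 0.5, -0.2]
eef_pos: [0.5075, 0.1473, 0.0396]
wrist_force: [-2.7, -0.8, 5.3]
```

The collar is home on the cover at z = 0.0396. I'll ease the press slightly and push the slide towards the tubes.

```bash
python3 -m creep '[[[0,0,-0.0003,0,0,0,0.01],[0,0.0006,0,0,0,0,0.01],[0,0.0006,0,0,0,0,0.01],[0,0.0006,0,0,0,0,0.01],[0,0.0006,0,0,0,0,0.01]]]' | egrep 'eef|wrist_force'
python3 -m creep '[[[0,0.0006,0,0,0,0,0.01],[0,0.0006,0,0,0,0,0.01],[0,0.0006,0,0,0,0,0.01],[0,0.0006,0,0,0,0,0.01],[0,0,0,0,0,0,0.01]]]' | egrep 'eef|wrist_force'
```

```text
eef_pos: [0.5083, 0.1488, 0.0396]
wrist_force: [-2.6, -6.4, 6.8]
eef_pos: [0.5084, 0.1493, 0.0396]
wrist_force: [-3.1, -11.4, 7.1]
```

```bash
python3 -m creep '[[[0,0.0002,-0.0005,0,0,0,0.01],[0,0.0003,0,0,0,0,0.01],[0,0.0003,0,0,0,0,0.01],[0,0,0,0,0,0,0.01],[0,0,0,0,0,0,0.01]]]' | egrep 'eef|wrist_force|t:|width'
python3 -m creep '[[[0,0.0003,0,0,0,0,0.01],[0,0.0003,0,0,0,0,0.01],[0,0.0003,0,0,0,0,0.01],[0,0,0,0,0,0,0.01],[0,0,0,0,0,0,0.01]]]' | egrep 'eef|wrist_force'
```

```text
t: 23.97
eef_pos: [0.5086, 0.1501, 0.0397]
tool_rot: [[-0.972, 0.236, -0.001], [0.236, 0.972, -0.005], [-0.0, -0.005, -1.0]]
wrist_force: [-3.3, -10.7, 4.1]
gripper_width: 0.0146
eef_pos: [0.5088, 0.151, 0.0397]
wrist_force: [-2.6, -11.2, 5.8]
```

```bash
for i in 1 2 3; do python3 -m creep '[[[0,0.0005,-0.0001,0,0,0,0.01],[0,0.0005,0,0,0,0,0.01],[0,0.0005,0,0,0,0,0.01],[0,0.0005,0,0,0,0,0.01],[0,0,0,0,0,0,0.01]]]' | egrep 'eef|wrist_force';done
```

```text
eef_pos: [0.5092, 0.153, 0.0396]
wrist_force: [-1.9, -10.1, 4.4]
eef_pos: [0.5097, 0.155, 0.0397]
wrist_force: [-1.6, -9.9, 2.6]
eef_pos: [0.5101, 0.157, 0.0397]
wrist_force: [-1.5, -9.8, 2.4]
```

```bash
for i in 1 2 3 4; do python3 -m creep '[[[0,0.0005,0,0,0,0,0.01],[0,0.0005,0,0,0,0,0.01],[0,0.0005,0,0,0,0,0.01],[0,0.0005,0,0,0,0,0.01],[0,0,0,0,0,0,0.01]]]' | egrep 'eef|wrist_force';done
```

```text
eef_pos: [0.5106, 0.1589, 0.0397]
wrist_force: [-1.4, -11.0, 2.8]
eef_pos: [0.5111, 0.1608, 0.0397]
wrist_force: [-2.3, -10.2, 3.6]
eef_pos: [0.5116, 0.1628, 0.0397]
wrist_force: [-2.1, -10.1, 2.5]
eef_pos: [0.512, 0.1647, 0.0397]
wrist_force: [-1.1, -10.1, 2.4]
```

```bash
for i in 1 2 3; do python3 -m creep '[[[0,0.0003,0,0,0,0,0.01],[0,0.0003,0,0,0,0,0.01],[0,0.0003,0,0,0,0,0.01],[0,0.0003,0,0,0,0,0.01],[0,0,0,0,0,0,0.01]]]' | egrep 'eef|wrist_force';done
```

```text
eef_pos: [0.5123, 0.1658, 0.0397]
wrist_force: [-1.2, -10.0, 3.0]
eef_pos: [0.5126, 0.167, 0.0397]
wrist_force: [-2.2, -10.0, 3.4]
eef_pos: [0.5129, 0.1682, 0.0397]
wrist_force: [-1.3, -9.7, 3.7]
```

```bash
for i in 1 2; do python3 -m creep '[[[0,0.0003,0,0,0,0,0.01],[0,0.0003,0,0,0,0,0.01],[0,0.0003,0,0,0,0,0.01],[0,0,0,0,0,0,0.01],[0,0,0,0,0,0,0.01]]]' | egrep '^t:|eef|wrist_force';done
```

```text
t: 28.97
eef_pos: [0.5131, 0.1689, 0.0397]
wrist_force: [-1.8, -10.4, 3.4]
t: 29.38
eef_pos: [0.5131, 0.1691, 0.0397]
wrist_force: [-1.9, -13.1, 4.4]
```

```bash
python3 -m creep '[[[0,0.0003,0,0,0,0,0.01],[0,0.0002,0,0,0,0,0.01],[0,0,0,0,0,0,0.01],[0,0,0,0,0,0,0.01],[0,0,0,0,0,0,0.01]]]' | egrep 'eef|wrist_force'
python3 -m creep '[[[0,-0.0006,0,0,0,0,0.01],[0,-0.0006,0,0,0,0,0.01],[0,-0.0006,0,0,0,0,0.01],[0,-0.0003,0,0,0,0,0.01],[0,0,0,0,0,0,0.01]]]' | egrep 'eef|wrist_force'
```

```text
eef_pos: [0.5131, 0.1692, 0.0397]
wrist_force: [-3.4, -14.3, 4.7]
eef_pos: [0.5131, 0.1689, 0.0397]
wrist_force: [-0.4, -7.6, 2.2]
```

Force rises without motion, so the stop is reached. I'll unload and then let go.

```bash
python3 -m creep '[[[0,-0.0006,0,0,0,0,0.01],[0,-0.0006,0,0,0,0,0.01],[0,-0.0005,0,0,0,0,0.01],[0,0,0,0,0,0,0.01],[0,0,0,0,0,0,0.01]]]' | egrep 'eef|wrist_force'
python3 -m creep '[[[0,-0.0002,0,0,0,0,0.01],[0,-0.0002,0,0,0,0,0.01],[0,0,0,0,0,0,0.01],[0,0,0,0,0,0,0.01],[0,0,0,0,0,0,0.01]]]' 30
```

```text
eef_pos: [0.5128, 0.1687, 0.0397]
wrist_force: [1.5, -6.2, -0.4]
t: 31.05
eef_pos: [0.5125, 0.1687, 0.0398]
tool_rot: [[-0.972, 0.236, -0.0], [0.236, 0.972, -0.0], [0.0, -0.0, -1.0]]
wrist_force: [1.1, -5.0, -2.9]
gripper_width: 0.0148
finger_force: 79.0
```

```bash
python3 -m creep '[[[0,-0.0004,0.0003,0,0,0,0.01],[0,-0.0004,0.0003,0,0,0,0.01],[0,-0.0003,0,0,0,0,0.01],[0,0,0,0,0,0,0.01],[0,0,0,0,0,0,0.01]]]' | egrep 'eef|_force'
```

```text
eef_pos: [0.5124, 0.1684, 0.0397]
wrist_force: [1.0, -1.3, 0.3]
finger_force: 79.3
```

Nearly unloaded. I'll open gradually and withdraw upward.

```bash
python3 -m creep '[[[0,0,0,0,0,0,0.02],[0,0,0,0,0,0,0.03],[0,0,0,0,0,0,0.04],[0,0,0,0,0,0,0.04],[0,0,0,0,0,0,0.04]]]' 30 | egrep 'eef|_force|width'
python3 - <<'E'
from h import *
s=sensors.get_state();d=cam("wrist");e=cam("side")
f=lambda i:cv2.resize(i,(400,400),interpolation=cv2.INTER_CUBIC)
cv2.imwrite("pics/c8.png",np.hstack([f(d["img"][170:370,220:420]),f(e["img"][160:260,250:350])])[:,:,::-1])
E
```

```text
eef_pos: [0.5122, 0.1679, 0.0395]
wrist_force: [-0.5, -0.2, 0.1]
gripper_width: 0.0401
finger_force: 0.0
```

View pics/c8.png

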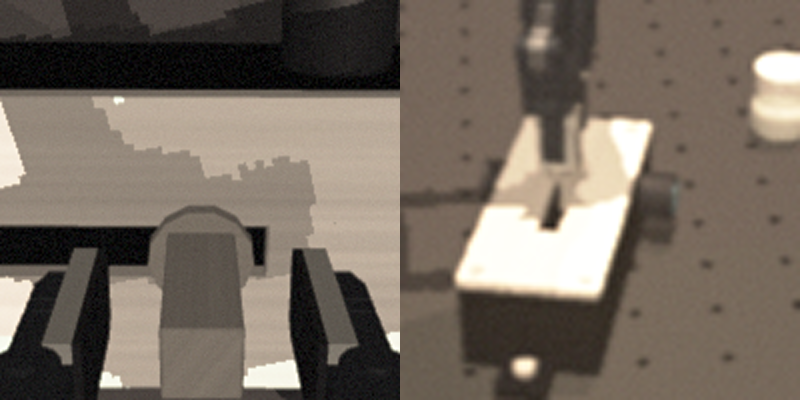

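The pin is released and upright with its collar flat on the cover. It stands about 17 mm from the tube-side end of the slot, which is the park point. Withdrawing.

```bash
python3 -m creep '[[[0,0,-0.004,0,0,0,0.04],[0,0,-0.01,0,0,0,0.04],[0,0,-0.015,0,0,0,0.04],[0,0,-0.02,0,0,0,0.04],[0,0,-0.02,0,0,0,0.04]]]' | egrep 'eef|_force'
python3 -m creep '[[[0,0,-0.02,0,0,0,0.04],[0,0,-0.02,0,0,0,0.04],[0,0,-0.01,0,0,0,0.04],[0,0,0,0,0,0,0.04],[0,0,0,0,0,0,0.04]]]' | egrep 'eef|_force|^t:'
python3 - <<'E'
from h import *
s=sensors.get_state();d=cam("wrist")
for r in finder.regions_of("pin","wrist"):
    ys,xs=np.nonzero(r["region"]);print(r["confidence"],r["at"],xs.min(),xs.max(),ys.min(),ys.max())
C=np.array([.508,.1415]);y=np.array([.236,.972])
for k,z in (("collar",.065),("head top",.105)): print(k,proj(d,[[*(C+.025*y),z]])[0])
cv2.imwrite("pics/c9.png",cv2.resize(d["img"][120:420,170:470],(500,500))[:,:,::-1])
E
```

```text
eef_pos: [0.5122, 0.1678, 0.1099]
wrist_force: [0.3, -0.2, 0.5]
finger_force: 0.0
t: 32.82
eef_pos: [0.5126, 0.1678, 0.1589]
wrist_force: [-0.8, 1.4, -0.5]
finger_force: 0.0
0.56 [321.9, 227.9] 304 335 208 252
collar [316.86201381 226.35771045]
head top [316.54973831 244.07914066]
```

View pics/c9.png

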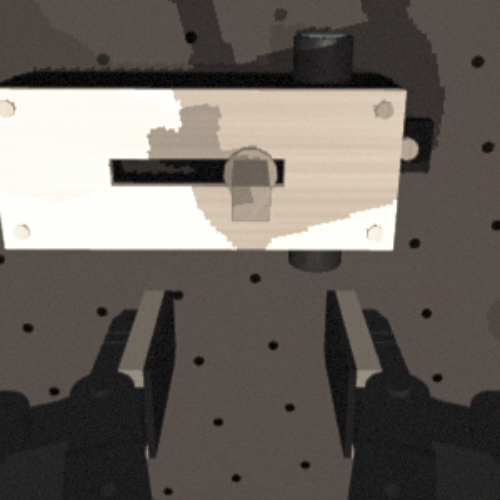

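The pin stands fully home about 16–17 mm from the slot's tube-side end, which is the park point, and the gripper is clear.

```bash
python3 -c "
from plant import workorder
print(workorder.job_done())"
```

```text
the job is handed in; nothing more can be done
None
```

I handed the job in at about 33 s: the drive pin stands released with its collar home on the cover and the slide at its beam-tube stop. The wrist force never read above about 15 N, which I estimate at just over 20 N on the housing with the levering, and I left the other things alone.

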